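# Prise open the topping well and tip in the potato bites

### The job

The cover of the steel topping well has lost its knob. Draw the turner out from under the low shelf by its blade until its handle is clear of the shelf, let go of it, take it again by the handle, and with its blade under the cover's front lip lever the cover up and swing it open so that it stands upright or further back; only the blade may touch the cover until it stands open. Then lay the turner flat on the counter, pick up the small tray by its handle, tip all four potato bites off it into the well, and set the tray down level on the counter; leave the other things on the counter where they are.

Things in the scene. Friction and masses are not known exactly. Their poses are not given: they have to be found in the camera images.
- well: Open steel box fixed to the counter, 118 (x) x 138 (y) x 70 mm high, walls and floor 4 mm, inside 110 x 130 mm. Origin: centre of its underside. Front = its own -x side: there a 4 mm thick ledge, 138 mm wide, juts out from the front wall (x = -59 mm) to x = -87 mm, its top 64 mm up. The cover's hinge is along its +x rim.
- well_ledge (a point): Middle of the ledge's outer edge, on its upper face: at (-87, 0, 64) mm in the well's frame. Axes as the well's.
- well_hinge (a point): Middle of the cover's hinge line: at (59, 0, 70.5) mm in the well's frame; the line runs along the well's y.
- cover (a joint): Angle of the well's hinged cover, rad: 0 shut (level), 1.57 upright, 1.9 its stop. A plain 134 x 142 x 3 mm plate with nothing to grasp; its stiff hinge keeps it where it is left; about 3 N at the lip lifts it. Shut, it juts 16 mm out past the front wall, 6.5 mm above the ledge, which juts 12 mm farther out than the lip.
- cover_lip (a point): Middle of the lower edge of the cover's front lip, 134 mm from the hinge line. Its z axis is square to the plate.
- shelf: Low steel shelf (upside-down U) fixed to the counter, 200 (x) x 260 (y) mm, top 50 mm and underside 45 mm up, side plates 5 mm thick at both y ends, a 30 mm stack of paper on its rear half (x 12 to 88 mm). Origin: centre of its footprint at counter height. Its open front edge is at its own x = -100 mm; the turner's blade sticks out there.
- turner: Kitchen turner lying flat: black handle 110 x 20 x 22 mm, thin steel blade 100 long x 40 wide x 3 mm. Own +x points from handle to blade, z up. Origin: middle of the handle's underside. Blade from x = 55 to 155 mm, its underside 7 mm above the handle's. At first the handle is under the shelf, about 60 mm of blade sticking out.
- turner_grip (a point): Centre of the turner's handle, 11 mm above its underside.
- turner_tip (a point): Middle of the blade's front edge, 155 mm ahead of the handle's centre, 8.5 mm above the handle's underside.
- tray: Small aluminium scoop tray, 110 (x) x 90 (y) mm, floor 3 mm thick, walls 18 mm high at the two sides and the back, open at the front (own +x). Black handle 20 wide x 22 mm high behind it, from x = -55 to -140 mm, resting on the counter. Origin: centre of the tray's underside.
- tray_grip (a point): Where to grasp the tray's handle: 100 mm behind the tray's centre, 11 mm above the underside.
- tray_spout (a point): Middle of the tray's open front edge, 55 mm ahead of its centre, on its floor (3 mm up).
- bite0: Chunky potato bite, a rounded block 26 x 22 x 20 mm, one of four on the tray. Origin: centre of its underside.
- bite1: Chunky potato bite, a rounded block 26 x 22 x 20 mm, one of four on the tray. Origin: centre of its underside.
- bite2: Chunky potato bite, a rounded block 26 x 22 x 20 mm, one of four on the tray. Origin: centre of its underside.
- bite3: Chunky potato bite, a rounded block 26 x 22 x 20 mm, one of four on the tray. Origin: centre of its underside.
- ramekin: Small white bowl, 64 mm across, 35 mm high; a bystander. Origin under its centre.
- timer: Flat white kitchen timer, 50 x 60 x 22 mm; a bystander. Origin under its centre.
- weight_puck: Round steel press weight with a short stem, 54 mm across, 36 mm high; a bystander. Origin under its centre.
- squeeze_bottle: White bottle, 54 mm across, 170 mm high; a bystander. Origin under its centre.
- sauce_jar: Amber jar, 68 mm across, 90 mm high; a bystander. Origin under its centre.
- shaker: Small glass shaker, 44 mm across, 85 mm high; a bystander. Origin under its centre.
There are look-alikes about, which are no part of the job. Leave any orange look-alike of the turner alone.

How it is judged:
By the outcome, as a careful person would: the job done as asked, in the order asked, and still so for the second after the job is handed in, with the robot touching nothing.
It also fails if it takes over 69 s, if anything falls off the work surface, if the arm or the gripper's body presses on something with over 40 N, if the wrist force passes 120 N, or if a joint passes its speed limit or range.

### The arm

A 6-joint arm with a two-finger parallel gripper is mounted at the origin on the work surface. World frame = base frame: x ahead of the robot, y to its left, z up, the work surface at z = 0. Lengths are in m, angles in rad, forces in N, time in s.
With the tool pointing down it reaches from about 0.35 to 0.975 m from the base axis. Payload 4.9 kg.
Tool frame: the origin (TCP) lies between the finger pads, 19 mm behind the fingertips; this is the grasp point; z points along the fingers, y is the line along which they close (so a half turn about z gives the same grasp; the last joint's range is limited). The gripper opens to 85 mm and grips with 20 to 120 N. Pads are 22 mm wide; open, the fingers measure 114 mm over their backs; the gripper's body (76 mm by 85 mm) begins 54 mm behind the grasp point. The pads swing forward as they close: fully open they stand 13 mm farther back than shut.
Start: joints at [0.988, 0.053, 1.613, -0, 1.476, -0.119], TCP at [0.28, 0.559, 0.25] pointing down, gripper open.
Joint ranges: [-3.01, 3.01], [-1.01, 2.22], [0.06, 2.58], [-1.02, 4.17], [0.09, 2.62], [-3.14, 3.14]. Speed limits (rad/s): [2.57, 2.57, 3.14, 3.14, 3.14, 3.14].

### API

Orientations are given as a unit quaternion [w, x, y, z].
In Python, from plant import manip gives the robot as it stands.
- The arm moves only by the shell command python3 -m pendant 'ROWS'. ROWS is JSON, a list of rows, each a list of 3 entries, a list of its own where there are three numbers: the opening, from 0 (shut) to 1 (fully open), then the shift along the tool's x, y, z in units of 12 cm (1.0 is 12 cm), then the turn about the tool's z in units of pi rad (1.0 is pi rad). In form: [[gripper, [dx, dy, dz], roll], ...]. A call has 1 to 10 rows; each row is the pose to reach, as a shift and turn from the pose commanded when the call began, along the tool's axes at that moment, turning the shorter way round; what a row does not reach only later rows make up. A row lasts 1/10 s, in which the tool goes at most 50 mm and 8.59 degrees, less where a joint would pass 70% of its speed; a pose out of reach is approached as far as the arm can. A call with a number of a shift or a turn outside -1 to 1 is refused whole. A call with a gripper value outside its range is refused whole. The fingers move at their own pace and stop on an object; the grip force is fixed at half the most. Time passes only in rows, so rows that repeat a pose let the fingers close. It gives the time, the measured TCP pose, the force, the opening and the grip force at its end, in the units of the state.
- manip.state(): the state, without advancing time (a new reading comes with each control period).
- manip.grab_frame(name): name is "side" or "top"; returns a dict with "img" (480x640x3 uint8, red, green, blue), "fx", "fy", "cx", "cy" (pixels), "D" ([k1, k2, p1, p2, k3] as OpenCV has them; the pictures are not rectified), "eye" and "rotation" of the camera in the world. Camera axes: x right, y down, z forward; pixel columns grow to the right and rows downward; lengths in m; the calibration is good to about 2 mm. A picture is of the moment at which its call begins. There is no depth.
- manip.job_done(): hands the job in; it is judged then, once.
The state is a dict: "time": time; "joint_pos": joint angles; "joint_vel": joint speeds; "joint_efforts": joint torques, N m; "tool_pos": TCP position; "tool_rot": TCP orientation; "contact_force": force on the tool from outside, world axes, zero at the start; "ft_torque": the same for the moment, N m; "gripper_width": opening from 0.0 (shut) to 1.0 (fully open); "grasp_force": force on a finger pad.
Only numpy, scipy, OpenCV 4.12 (cv2) and the standard library are available. Lean on these libraries where they do the work, as an engineer would, in place of code of your own. Each camera call takes 0.05 s, during which the arm holds its last target. There are 200 camera calls.

## Working session

There is one attempt and no reset: what is moved stays moved. The work goes in short steps, Python scripts to look and compute and a shell command to move; the robot and the scene stay as the last step left them, time stands still between calls to the robot, and variables do not carry over. Pictures are saved under pics/ and viewed, at most 10 in all, crops included, and the job is handed in when it is done.

```bash
ls; mkdir -p pics; cat > h.py <<'E'
import numpy as np, cv2
from plant import manip
def grab(n):
    f=manip.grab_frame(n); f['K']=np.array([[f['fx'],0,f['cx']],[0,f['fy'],f['cy']],[0,0,1.]])
    f['R']=np.array(f['rotation']); f['eye']=np.array(f['eye']); f['D']=np.array(f['D'],float); return f
def rays(f,px):
    p=cv2.undistortPoints(np.array(px,float).reshape(-1,1,2),f['K'],f['D']).reshape(-1,2)
    return np.c_[p,np.ones(len(p))]@f['R'].T
def plane(f,px,z):
    d=rays(f,px); return f['eye']+d*((z-f['eye'][2])/d[:,2])[:,None]
def proj(f,P):
    R=f['R'].T; return cv2.projectPoints(np.array(P,float).reshape(-1,1,3),cv2.Rodrigues(R)[0],-R@f['eye'],f['K'],f['D'])[0].reshape(-1,2)
def save(f,name,box=None,s=1):
    im=f['img'][:,:,::-1]
    if box: x0,y0,x1,y1=box; im=im[y0:y1,x0:x1]
    cv2.imwrite('pics/'+name,cv2.resize(im,None,fx=s,fy=s,interpolation=cv2.INTER_CUBIC))
E
python3 - <<'E'
from h import *
for n in('top','side'):
    f=grab(n); save(f,n+'0.png'); print(n,f['eye'],f['R'].round(3).tolist(),f['rotation'] if np.ndim(f['rotation'])<2 else '',f['D'])
    np.save(n+'.npy',f['img'])
print(manip.state())
E
```

```text
pics
top [0.24860763 0.15643067 1.491142  ] [0.073, -0.678, 0.727, -0.078] [ 0.07266678 -0.67776902  0.7274998  -0.07805601] [-0.15625938  0.          0.          0.          0.        ]
side [-0.0430016  -0.7374823   0.64814438] [-0.492, 0.824, -0.24, 0.148] [-0.49220429  0.82354629 -0.2402905   0.14753615] [-0.00085751  0.          0.          0.          0.        ]
{'time': 0.1, 'joint_pos': array([ 9.87983427e-01,  5.32843696e-02,  1.61418172e+00,  4.89298105e-06,
        1.47599140e+00, -1.19052494e-01]), 'joint_vel': array([-0.0015969 , -0.00231687, -0.00040276,  0.00020085,  0.00188493,
        0.00029105]), 'joint_efforts': array([ 6.17915866e-04, -3.94897056e+01, -3.71364391e+01, -1.08870984e-04,
        3.88134373e-03, -1.53490737e-05]), 'tool_pos': array([0.27930174, 0.55852002, 0.24887498]), 'tool_rot': array([-3.22827859e-04,  2.29807938e-01,  9.73235553e-01, -8.74752550e-04]), 'contact_force': array([ 0.78845821, -0.39989955,  0.99533984]), 'ft_torque': array([ 0.003503  , -0.0126762 , -0.01697499]), 'grasp_force': 0.0, 'gripper_width': 0.9986192177586396}
```

Rotation is a quaternion; I fix the helper and view both pictures.

```bash
sed -i "s/f\['R'\]=np.array(f\['rotation'\])/q=np.array(f['rotation']); f['R']=Rotation.from_quat(q[[1,2,3,0]]).as_matrix()/; 1a from scipy.spatial.transform import Rotation" h.py; sed -n 1,8p h.py
```

```text
import numpy as np, cv2
from scipy.spatial.transform import Rotation
from plant import manip
def grab(n):
    f=manip.grab_frame(n); f['K']=np.array([[f['fx'],0,f['cx']],[0,f['fy'],f['cy']],[0,0,1.]])
    q=np.array(f['rotation']); f['R']=Rotation.from_quat(q[[1,2,3,0]]).as_matrix(); f['eye']=np.array(f['eye']); f['D']=np.array(f['D'],float); return f
def rays(f,px):
    p=cv2.undistortPoints(np.array(px,float).reshape(-1,1,2),f['K'],f['D']).reshape(-1,2)
```

View pics/top0.png

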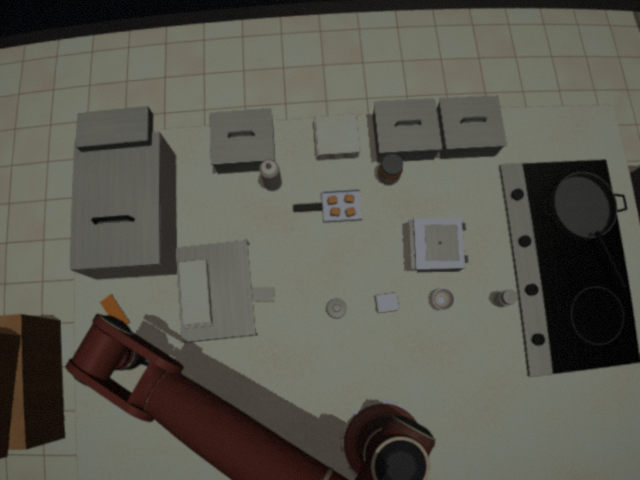

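View pics/side0.png

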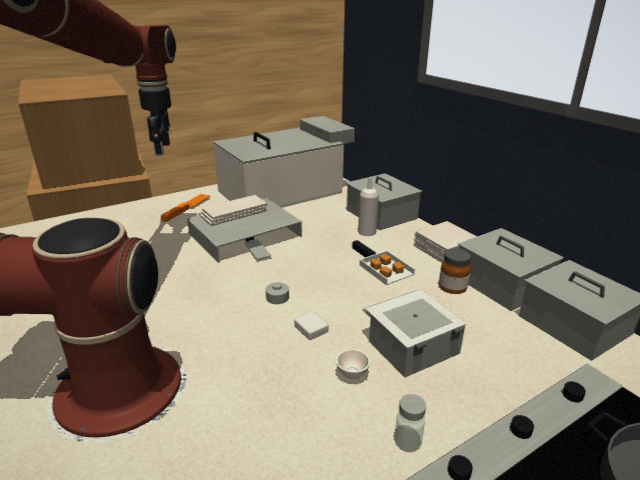

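```bash
python3 - <<'E'
from h import *
T=np.load('top.npy')[:,:,::-1];S=np.load('side.npy')[:,:,::-1]
T=np.clip(T*1.5,0,255).astype(np.uint8)
def c(I,x,y,w,h,s): return cv2.resize(I[y:y+h,x:x+w],None,fx=s,fy=s,interpolation=cv2.INTER_CUBIC)
a=c(T,230,265,66,50,6);b=c(T,404,208,66,50,6);d=c(S,225,220,66,50,6);e=c(S,355,285,110,83,3.6)[:300,:396]
e=cv2.resize(e,(396,300))
cv2.imwrite('pics/crop1.png',np.vstack([np.hstack([a,b]),np.hstack([d,e])]))
E
```

```text
(no output)
```

View pics/crop1.png

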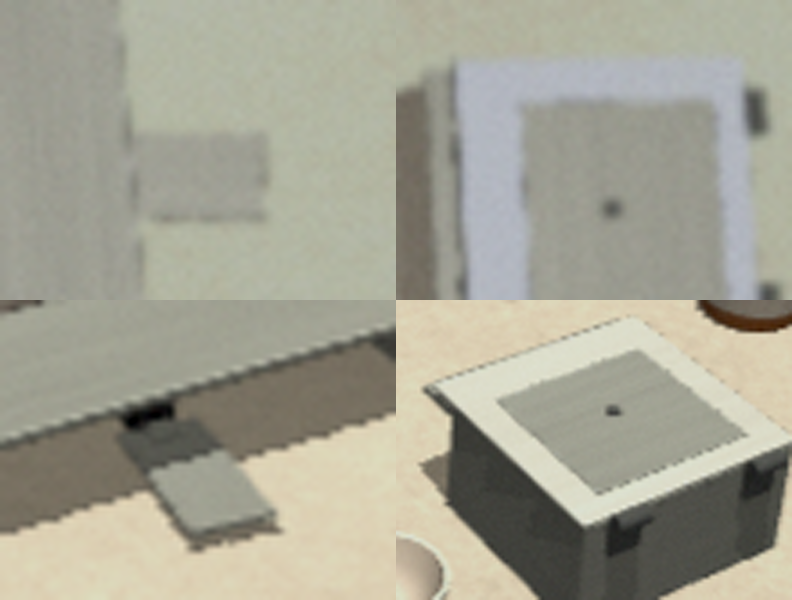

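```bash
cat > m1.py <<'E'
from h import *
t=grab('top'); s=grab('side'); np.set_printoptions(precision=4,suppress=True)
print('bladetop tip',plane(t,[[274.5,287.2],[274.3,301.3]],.010)); print('blade near shelf',plane(t,[[253,287],[253.5,301.5]],.010))
print('side tip',plane(s,[[270.8,255.5],[257,259]],.010))
I=t['img'].astype(int); hsv=cv2.cvtColor(t['img'],cv2.COLOR_RGB2HSV)
def rect(mask,z,name,f=t):
    cs,_=cv2.findContours(mask.astype(np.uint8),cv2.RETR_EXTERNAL,cv2.CHAIN_APPROX_NONE)
    c=max(cs,key=cv2.contourArea); r=cv2.minAreaRect(c); P=cv2.boxPoints(r)
    W=plane(f,P,z); print(name,'px',np.round(r[0],1),'n',cv2.contourArea(c),'\n',W[:,:2],'ctr',W.mean(0)[:2],'sides',np.linalg.norm(W[1]-W[0]),np.linalg.norm(W[2]-W[1]))
b=(I[...,2]-I[...,0])
roi=np.zeros(b.shape,bool)
def R(x0,y0,x1,y1): m=np.zeros(b.shape,bool); m[y0:y1,x0:x1]=1; return m
print('cover colour',I[215:275:6,413:417].reshape(-1,3)[:4].tolist(),I[222,440],'counter',I[290,470],'inset',I[240,440],'traywall',I[192,340],'blade',I[294,264], 'shelf',I[300,235])
rect((b>6)&R(405,205,475,280),.0735,'cover')
rect((b>6)&R(315,182,370,230),.018,'tray')
rect((I.sum(2)<150)&R(285,195,325,220),.022,'trayhandle')
cs,_=cv2.findContours(((hsv[...,1]>130)&(hsv[...,0]<20)&R(318,185,366,226)).astype(np.uint8),cv2.RETR_EXTERNAL,cv2.CHAIN_APPROX_NONE)
for c in cs:
    if cv2.contourArea(c)>10: print('bite',plane(t,c.reshape(-1,2).mean(0),.02)[0][:2])
E
python3 m1.py
```

```text
bladetop tip [[0.4434 0.2608 0.01  ]
 [0.4043 0.2636 0.01  ]]
blade near shelf [[0.4481 0.3206 0.01  ]
 [0.4077 0.3212 0.01  ]]
side tip [[0.4396 0.2626 0.01  ]
 [0.401  0.2654 0.01  ]]
cover colour [[117, 117, 105], [119, 120, 107], [118, 120, 105], [118, 119, 105]] [118 121 126] counter [117 120 107] inset [99 99 92] traywall [ 99 101 105] blade [105 106  99] shelf [106 106  99]
cover px [439. 243.] n 803.0 
 [[ 0.5949 -0.134 ]
 [ 0.5898 -0.2708]
 [ 0.4526 -0.2572]
 [ 0.4586 -0.1232]] ctr [ 0.524  -0.1963] sides 0.13693422118400286 0.13786056671821362
tray px [341.1 205.4] n 624.5 
 [[0.7029 0.1103]
 [0.7041 0.0052]
 [0.623  0.0065]
 [0.6221 0.1102]] ctr [0.663  0.0581] sides 0.10506995992409392 0.08109245686819835
trayhandle px [307.5 207. ] n 148.0 
 [[0.6728 0.1931]
 [0.674  0.1152]
 [0.6544 0.1151]
 [0.6532 0.1927]] ctr [0.6636 0.154 ] sides 0.07789762808353717 0.01958762620330319
bite [0.642  0.0353]
bite [0.6456 0.0783]
bite [0.6803 0.083 ]
bite [0.6818 0.0342]
```

```bash
cat > go.py <<'E'
# usage: go.py x y z [yaw_of_tool_y_deg]  -> row numbers from the measured pose
import sys; from h import *
def R():
    q=np.array(manip.state()['tool_rot']); return Rotation.from_quat(q[[1,2,3,0]]).as_matrix()
if __name__=='__main__':
    s=manip.state(); M=R(); a=[float(v) for v in sys.argv[1:]]
    d=M.T@(np.array(a[:3])-s['tool_pos'])/.12; yaw=np.degrees(np.arctan2(M[1,1],M[0,1]))
    print('t',round(s['time'],2),'pos',np.round(s['tool_pos'],4),'yaw_y',round(yaw,2),'tilt',np.round(np.degrees(np.arccos(-M[2,2])),2),'shift',np.round(d,3))
    if len(a)>3:
        r=-((a[3]-yaw+90)%180-90)/180; print('roll',round(r,4))
E
python3 - <<'E'
from h import *
t=grab('top');P=plane(t,[[250,265],[253.3,315]],.05);d=P[1]-P[0];print(P,np.degrees(np.arctan2(d[1],d[0])))
E
python3 go.py 0.4255 0.290 0.14 -3.5
```

```text
[[0.50349271 0.32142393 0.05      ]
 [0.36717102 0.31906719 0.05      ]] -179.00956239717587
t 0.25 pos [0.2795 0.5587 0.2494] yaw_y 63.42 tilt 0.06 shift [-2.091 -1.457  0.913]
roll 0.3718
```

```bash
python3 -m pendant '[[1,[-1,-0.7,0.4],0.372],[1,[-1,-0.7,0.4],0.372],[1,[-1,-0.7,0.4],0.372],[1,[-1,-0.7,0.4],0.372],[1,[-1,-0.7,0.4],0.372],[1,[-1,-0.7,0.4],0.372],[1,[-1,-0.7,0.4],0.372],[1,[-1,-0.7,0.4],0.372]]'; python3 go.py 0.4255 0.290 0.14 -3.5
```

```text
time: 1.05
tool_pos: [0.3493, 0.43, 0.2019]
tool_rot: [0.0, 0.73, 0.683, -0.0]
contact_force: [0.2, 0.5, 0.3]
gripper_width: 1.0
grasp_force: 0.0
t 1.05 pos [0.3493 0.43   0.2019] yaw_y -3.86 tilt 0.01 shift [-1.121  0.712  0.516]
roll -0.002
```

```bash
python3 -m pendant '[[1,[-1,0.71,0.5],0],[1,[-1,0.71,0.5],0],[1,[-1,0.71,0.5],0],[0.85,[-1,0.71,0.5],0],[0.75,[-1,0.71,0.5],0]]'; python3 go.py 0.425 0.288 0.04 -3.5
```

```text
time: 1.55
tool_pos: [0.427, 0.3038, 0.141]
tool_rot: [-0.0, 0.73, 0.684, -0.001]
contact_force: [-0.8, 0.4, -0.1]
gripper_width: 0.757
grasp_force: 0.0
t 1.55 pos [0.427  0.3038 0.141 ] yaw_y -3.71 tilt 0.12 shift [-0.132 -0.007  0.842]
roll -0.0012
```

```bash
python3 -m pendant '[[0.7,[-0.13,0,0.3],0],[0.7,[-0.13,0,0.6],0],[0.7,[-0.13,0,0.85],0],[0.7,[-0.13,0,0.95],0],[0.7,[-0.13,0,0.99],0],[0.7,[-0.13,0,0.99],0]]'; python3 - <<'E'
from h import *
t=grab('top');s=grab('side')
T=np.clip(t['img'][:,:,::-1]*1.5,0,255).astype(np.uint8);S=s['img'][:,:,::-1]
def c(I,x,y,w,h,k): return cv2.resize(I[y:y+h,x:x+w],(400,400),interpolation=cv2.INTER_CUBIC)
cv2.imwrite('pics/grip1.png',np.hstack([c(T,220,255,80,80,5),c(S,210,190,90,90,4)]))
E
```

```text
time: 2.15
tool_pos: [0.4264, 0.2905, 0.024]
tool_rot: [0.0, 0.728, 0.685, 0.001]
contact_force: [-0.3, 0.0, -0.5]
gripper_width: 0.701
grasp_force: 0.0
```

View pics/grip1.png

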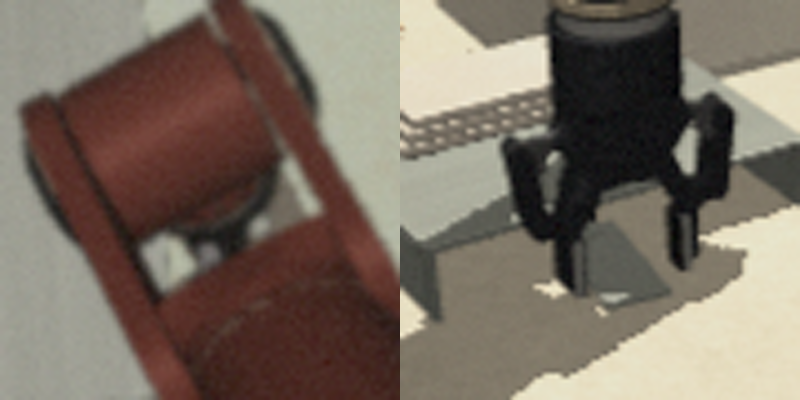

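```bash
python3 -m pendant '[[0.6,[0,0,0.02],0],[0.5,[0,0,0.04],0],[0.3,[0,0,0.04],0],[0.3,[0,0,0.04],0]]'
```

```text
time: 2.65
tool_pos: [0.4264, 0.2897, 0.0189]
tool_rot: [0.0, 0.729, 0.685, 0.001]
contact_force: [0.5, 1.1, 0.3]
gripper_width: 0.438
grasp_force: 59.8
```

```bash
python3 -m pendant '[[0.3,[-0.2,0.05,0],0],[0.3,[-0.4,0.1,0],0],[0.3,[-0.6,0.17,0],0],[0.3,[-0.8,0.25,0],0],[0.3,[-1,0.32,0],0],[0.3,[-1,0.32,0],0]]'; python3 go.py 0.47 0.12 0.019
```

```text
time: 3.25
tool_pos: [0.4579, 0.1653, 0.0188]
tool_rot: [0.001, 0.73, 0.684, -0.0]
contact_force: [0.5, -1.3, 2.1]
gripper_width: 0.441
grasp_force: 60.0
t 3.25 pos [0.4579 0.1653 0.0188] yaw_y -3.7 tilt 0.08 shift [-0.37   0.125 -0.001]
```

```bash
python3 -m pendant '[[0.3,[-0.2,0.06,0],0],[0.3,[-0.39,0.13,0],0],[0.3,[-0.39,0.13,0],0],[0.5,[-0.39,0.13,0],0],[0.6,[-0.39,0.13,0],0],[0.65,[-0.39,0.13,-0.3],0],[0.65,[-0.39,0.13,-0.7],0],[0.65,[-0.39,0.13,-1],0],[0.65,[-0.39,0.13,-1],0]]'; python3 go.py 0.47 0.24 0.12
python3 - <<'E'
from h import *
for n in('top','side'):
    f=grab(n); np.save(n+'1.npy',f['img'])
T=np.clip(np.load('top1.npy')[:,:,::-1]*1.5,0,255).astype(np.uint8)[180:340,180:480];S=np.load('side1.npy')[:,:,::-1][180:340,180:480]
cv2.imwrite('pics/drag.png',np.vstack([cv2.resize(a,(560,299),interpolation=cv2.INTER_CUBIC) for a in(T,S)]))
E
```

```text
time: 4.15
tool_pos: [0.4732, 0.1212, 0.1449]
tool_rot: [0.003, 0.728, 0.686, 0.005]
contact_force: [0.8, 0.3, 0.8]
gripper_width: 0.651
grasp_force: 0.0
t 4.15 pos [0.4732 0.1212 0.1449] yaw_y -3.45 tilt 0.68 shift [ 0.986 -0.089  0.209]
```

View pics/drag.png

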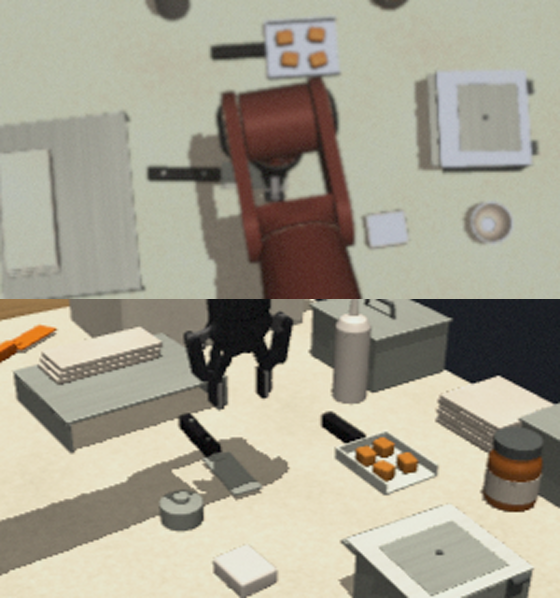

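```bash
python3 - <<'E'
from h import *
np.set_printoptions(precision=4,suppress=True)
for n,box,z in(('top',(250,255,302,290),.022),('side',(270,235,305,270),.022)):
    f=grab(n); f['img']=np.load(n+'1.npy'); x0,y0,x1,y1=box
    m=np.zeros((480,640),np.uint8); g=f['img'].sum(2); m[y0:y1,x0:x1]=(g<(170 if n=='top' else 120))[y0:y1,x0:x1]
    c=max(cv2.findContours(m,cv2.RETR_EXTERNAL,cv2.CHAIN_APPROX_NONE)[0],key=cv2.contourArea)
    r=cv2.minAreaRect(c); W=plane(f,cv2.boxPoints(r),z); print(n,r,'\n',W[:,:2],W.mean(0))
    l=[W[1]-W[0],W[2]-W[1]]; print([np.linalg.norm(v) for v in l],[np.degrees(np.arctan2(v[1],v[0])) for v in l])
f=grab('side'); print('tip?',plane(f,[[ (245/560*300)+180, 180+(490-299)/299*160]],.01))
E
```

```text
top ((279.0, 273.0), (8.0, 40.0), 90.0) 
 [[0.4955 0.3001]
 [0.4878 0.1894]
 [0.4655 0.1909]
 [0.4731 0.3013]] [0.4805 0.2454 0.022 ]
[np.float64(0.11097254899284487), np.float64(0.022352262677919982)] [np.float64(-93.98330045555358), np.float64(176.31761831986844)]
side ((286.0000305175781, 253.00003051757812), (26.870054244995117, 8.485280990600586), 45.0) 
 [[0.4586 0.2827]
 [0.4881 0.3041]
 [0.4808 0.1883]
 [0.4534 0.1708]] [0.4702 0.2365 0.022 ]
[np.float64(0.03641778878624487), np.float64(0.11600416904562819)] [np.float64(35.9156790805389), np.float64(-93.62624640178707)]
tip? [[0.4629 0.0971 0.01  ]]
```

```bash
python3 go.py 0.4805 0.2454 0.06 -4; python3 -m pendant '[[0.65,[0.4,0,0],0],[0.65,[0.8,0,0],0],[0.65,[1,0,0],0],[0.65,[1,0,0],0]]'; python3 go.py 0.4805 0.2454 0.0215 -4
```

```text
t 4.4 pos [0.4681 0.12   0.1362] yaw_y -3.5 tilt 0.22 shift [1.049 0.042 0.635]
roll 0.0028
time: 4.8
tool_pos: [0.4758, 0.2417, 0.1364]
tool_rot: [-0.001, 0.727, 0.686, -0.001]
contact_force: [0.5, -0.7, 0.4]
gripper_width: 0.652
grasp_force: 0.0
t 4.8 pos [0.4758 0.2417 0.1364] yaw_y -3.32 tilt 0.2 shift [0.033 0.041 0.957]
roll 0.0038
```

```bash
python3 -m pendant '[[0.6,[0.03,0.04,0.3],0.003],[0.6,[0.03,0.04,0.6],0.003],[0.6,[0.03,0.04,0.85],0.003],[0.6,[0.03,0.04,0.95],0.003],[0.6,[0.03,0.04,0.96],0.003],[0.1,[0.03,0.04,0.96],0.003],[0.1,[0.03,0.04,0.96],0.003],[0.1,[0.03,0.04,0.96],0.003],[0.1,[0.03,0.04,0.96],0.003]]'; python3 go.py 0.48 0.24 0.12
```

```text
time: 5.7
tool_pos: [0.4837, 0.2433, 0.0254]
tool_rot: [0.001, 0.732, 0.682, 0.002]
contact_force: [-0.1, 0.2, 5.8]
gripper_width: 0.22
grasp_force: 61.7
t 5.7 pos [0.4837 0.2433 0.0254] yaw_y -4.07 tilt 0.23 shift [-0.029 -0.026 -0.788]
```

```bash
python3 -m pendant '[[0.1,[0,0,-0.3],0],[0.1,[-0.1,0,-0.6],0],[0.1,[-0.2,0.05,-0.9],0],[0.1,[-0.2,0.05,-1],0],[0.1,[-0.2,0.05,-1],0]]'; python3 - <<'E'
from h import *
np.set_printoptions(precision=4,suppress=True)
s=grab('side');t=grab('top')
g=lambda I:cv2.cvtColor(I,cv2.COLOR_RGB2GRAY)
def sub(I,p,w): return cv2.cornerSubPix(g(I),np.array(p,np.float32).reshape(-1,1,2),(w,w),(-1,-1),(3,30,.01)).reshape(-1,2)
a=sub(np.load('side.npy'),[[363.6,309.2],[420,290],[465,323.5],[407.5,348]],3); print(a);W=plane(s,a,.0735);print(W,W.mean(0))
b=sub(np.load('top.npy'),[[414.2,218],[461.7,218],[464.5,269],[416,271]],3); print(b);V=plane(t,b,.0735);print(V,V.mean(0))
for W in(W,V):print([(np.linalg.norm(v).round(4),np.degrees(np.arctan2(v[1],v[0])).round(2)) for v in np.roll(W,-1,0)-W])
save(s,'held.png',(200,120,500,345),2.6)
E
```

```text
time: 6.2
tool_pos: [0.4876, 0.2189, 0.1455]
tool_rot: [0.001, 0.732, 0.681, 0.002]
contact_force: [0.3, -0.2, -2.3]
gripper_width: 0.216
grasp_force: 60.9
[[361.4485 308.7364]
 [420.     290.    ]
 [464.614  323.7958]
 [406.5877 347.2139]]
[[ 0.4469 -0.1209  0.0735]
 [ 0.5911 -0.1337  0.0735]
 [ 0.5844 -0.2644  0.0735]
 [ 0.4463 -0.256   0.0735]] [ 0.5172 -0.1937  0.0735]
[[413.5659 218.1734]
 [461.7    218.    ]
 [462.88   267.6524]
 [416.0885 270.0406]]
[[ 0.5974 -0.1334  0.0735]
 [ 0.5888 -0.2677  0.0735]
 [ 0.4509 -0.2532  0.0735]
 [ 0.454  -0.1247  0.0735]] [ 0.5227 -0.1948  0.0735]
[(np.float64(0.1447), np.float64(-5.06)), (np.float64(0.1309), np.float64(-92.92)), (np.float64(0.1384), np.float64(176.52)), (np.float64(0.1351), np.float64(89.73))]
[(np.float64(0.1345), np.float64(-93.67)), (np.float64(0.1386), np.float64(174.01)), (np.float64(0.1286), np.float64(88.62)), (np.float64(0.1437), np.float64(-3.5))]
```

View pics/held.png

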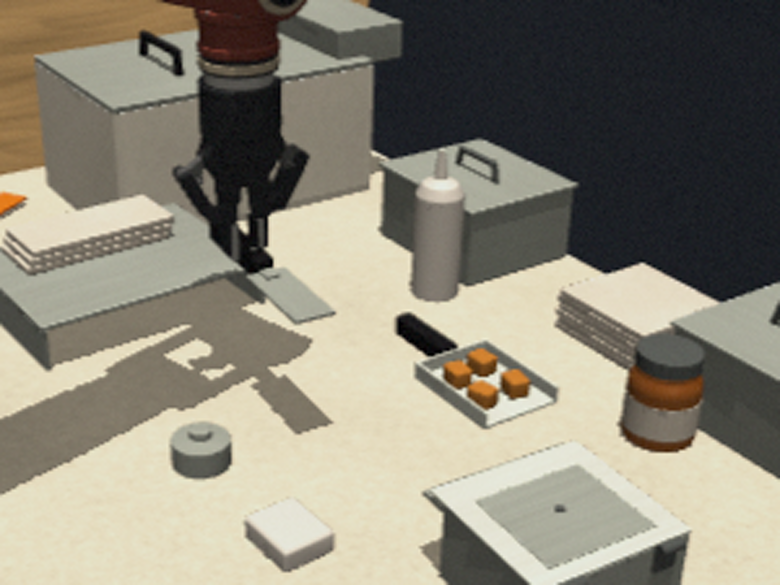

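```bash
python3 - <<'E'
from h import *
np.set_printoptions(precision=4,suppress=True)
s=grab('side');t=grab('top')
p=cv2.cornerSubPix(cv2.cvtColor(s['img'],cv2.COLOR_RGB2GRAY),np.float32([[[328.1,239.2]],[[314.2,243.1]]]),(3,3),(-1,-1),(3,30,.01)).reshape(-1,2)
st=manip.state();print(p,st['tool_pos'])
for z in(.125,.130,.135): print(z,plane(s,p,z)[:,:2].tolist())
h,k=np.array(st['tool_pos']),np.radians(-94)
tip=h+[.1525*np.cos(k),.1525*np.sin(k),-.0155]; print('expected',tip,proj(s,[tip+[.02,0,0],tip-[.02,0,0]]),proj(t,[tip]))
save(t,'t2.png',(250,200,350,300),6)
E
python3 go.py 0.535 0.045 0.09 -4
```

```text
[[328.4747 241.7306]
 [314.2    243.1   ]] [0.4846 0.2184 0.1404]
0.125 [[0.49208156375094364, 0.06856491935606268], [0.46120504718112393, 0.08024262631204127]]
0.13 [[0.4869674577379323, 0.060861049676978696], [0.45638604628551366, 0.07242714588585686]]
0.135 [[0.481853351724921, 0.0531571799978946], [0.4515670453899032, 0.06461166545967223]]
expected [0.4739 0.0663 0.1249] [[329.7134 241.9705]
 [314.7265 246.5077]] [[345.7067 264.607 ]]
t 6.4 pos [0.4846 0.2184 0.1404] yaw_y -4.05 tilt 0.27 shift [-1.411  0.523  0.42 ]
roll -0.0003
```

```bash
python3 -m pendant '[[0.1,[-0.3,0.15,0],0],[0.1,[-0.65,0.35,0],0],[0.1,[-1,0.5,0],0.0],[0.1,[-1,0.5,0.1],0],[0.1,[-1,0.5,0.2],0]]'; python3 go.py 0.5345 0.055 0.094 -3.8
```

```text
time: 6.9
tool_pos: [0.5369, 0.094, 0.117]
tool_rot: [-0.001, 0.732, 0.681, -0.001]
contact_force: [0.0, 0.8, -1.9]
gripper_width: 0.216
grasp_force: 60.9
t 6.9 pos [0.5369 0.094  0.117 ] yaw_y -4.18 tilt 0.16 shift [-0.326  0.004  0.191]
roll -0.0021
```

```bash
python3 -m pendant '[[0.1,[-0.16,0,0.1],-0.002],[0.1,[-0.33,0,0.18],-0.002],[0.1,[-0.33,0,0.18],-0.002],[0.1,[-0.33,0,0.18],-0.002]]'; python3 - <<'E'
from h import *
np.set_printoptions(precision=4,suppress=True)
s=grab('side');t=grab('top');print(manip.state()['tool_pos'])
S=s['img'][:,:,::-1];T=np.clip(t['img'][:,:,::-1]*1.5,0,255).astype(np.uint8)
c=lambda I,x,y,w:cv2.resize(I[y:y+w,x:x+w],(400,400),interpolation=cv2.INTER_CUBIC)
cv2.imwrite('pics/app.png',np.hstack([c(S,315,250,100),c(T,370,205,80)]))
E
```

```text
time: 7.3
tool_pos: [0.5334, 0.0563, 0.0958]
tool_rot: [-0.001, 0.729, 0.684, -0.001]
contact_force: [0.0, -0.5, -0.8]
gripper_width: 0.214
grasp_force: 60.8
[0.5346 0.0563 0.0973]
```

View pics/app.png

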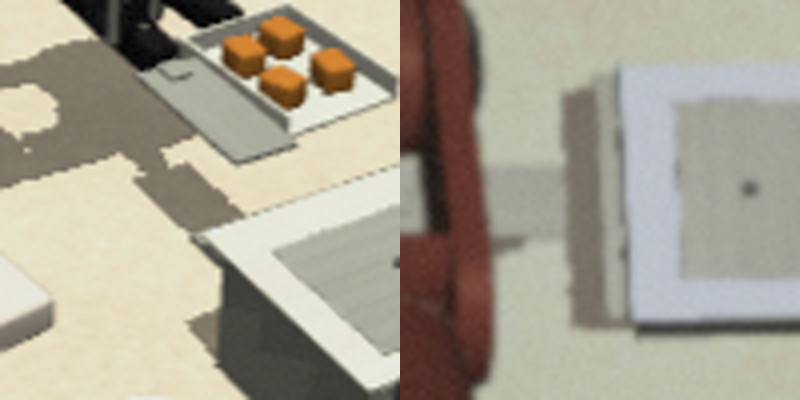

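```bash
python3 -m pendant '[[0.1,[-0.1,0,0],0],[0.1,[-0.2,0,0],0],[0.1,[-0.2,0,0.04],0],[0.1,[-0.2,0,0.08],0],[0.1,[-0.2,0,0.08],0],[0.1,[-0.2,0,0.08],0]]'; python3 go.py 0.5330 0.032 0.083 -3.8
```

```text
time: 8.0
tool_pos: [0.533, 0.0311, 0.0875]
tool_rot: [-0.0, 0.73, 0.684, -0.0]
contact_force: [0.8, -0.4, -1.3]
gripper_width: 0.217
grasp_force: 60.8
t 8.0 pos [0.533  0.0311 0.0875] yaw_y -3.71 tilt 0.05 shift [ 0.007 -0.     0.038]
roll 0.0005
```

```bash
python3 -m pendant '[[0.1,[0,0,0.02],0],[0.1,[0,0,0.02],0],[0.1,[0,0,0.02],0]]' | grep -E 'pos|force'; python3 -m pendant '[[0.1,[0,0,0.015],0],[0.1,[0,0,0.015],0],[0.1,[0,0,0.015],0]]'| grep -E 'pos|force';  python3 -m pendant '[[0.1,[0,0,0.01],0],[0.1,[0,0,0.01],0],[0.1,[0,0,0.01],0]]'| grep -E 'pos|force'
```

```text
tool_pos: [0.5333, 0.0312, 0.0856]
contact_force: [-0.1, -0.2, -1.5]
grasp_force: 60.8
tool_pos: [0.5332, 0.0311, 0.0837]
contact_force: [-0.8, -0.5, -1.0]
grasp_force: 60.8
tool_pos: [0.5333, 0.031, 0.0826]
contact_force: [0.0, 0.3, -1.9]
grasp_force: 60.8
```

```bash
for i in 1; do python3 -m pendant '[[0.1,[0,0,0.01],0],[0.1,[0,0,0.01],0],[0.1,[0,0,0.01],0]]' | grep -E 'pos|t_force'; python3 -m pendant '[[0.1,[0,0,0.01],0],[0.1,[0,0,0.01],0],[0.1,[0,0,0.01],0]]'| grep -E 'pos|t_force'; done; python3 - <<'E'
from h import *
s=grab('side');t=grab('top')
S=s['img'][:,:,::-1];T=np.clip(t['img'][:,:,::-1]*1.5,0,255).astype(np.uint8)
c=lambda I,x,y,w:cv2.resize(I[y:y+w,x:x+w],(400,400),interpolation=cv2.INTER_CUBIC)
cv2.imwrite('pics/app2.png',np.hstack([c(S,345,265,60),c(T,385,220,50)]))
E
```

```text
tool_pos: [0.5334, 0.031, 0.0816]
contact_force: [-0.6, 0.0, -0.5]
tool_pos: [0.5335, 0.031, 0.0805]
contact_force: [0.2, 0.7, 1.9]
```

View pics/app2.png

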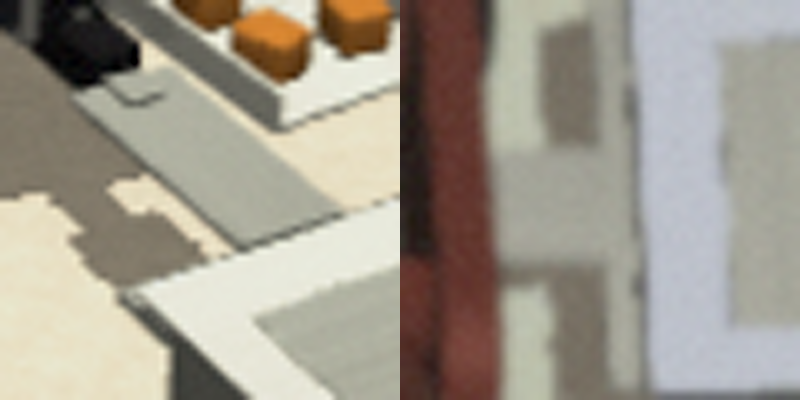

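```bash
python3 -m pendant '[[0.1,[0,0,-0.016],0],[0.1,[0,0,-0.016],0],[0.1,[-0.04,0,-0.016],0],[0.1,[-0.08,0,-0.016],0],[0.1,[-0.08,0,-0.016],0]]' | grep -E 'pos|t_force'
```

```text
tool_pos: [0.5325, 0.0207, 0.0819]
contact_force: [-0.5, -0.7, -0.6]
```

```bash
python3 -m pendant '[[0.1,[-0.03,0,0],0],[0.1,[-0.06,0,0],0],[0.1,[-0.06,0,0],0]]' | grep -E 'pos|t_force'
```

```text
tool_pos: [0.5321, 0.0138, 0.0821]
contact_force: [0.0, -1.0, -0.8]
```

```bash
python3 -m pendant '[[0.1,[0,0,-0.06],0],[0.1,[-0.022,0,-0.16],0],[0.1,[-0.059,0,-0.28],0],[0.1,[-0.114,0,-0.39],0],[0.1,[-0.19,0,-0.505],0],[0.1,[-0.265,0,-0.6],0],[0.1,[-0.265,0,-0.6],0]]' | grep -E 'pos|force'; python3 - <<'E'
from h import *
s=grab('side');save(s,'lift1.png',(310,190,490,370),3)
E
```

```text
tool_pos: [0.5315, -0.0193, 0.1572]
contact_force: [0.6, -0.2, -1.7]
grasp_force: 60.7
```

View pics/lift1.png

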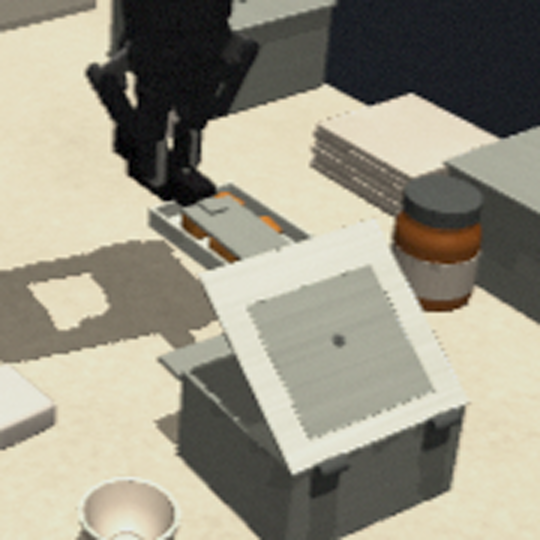

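```bash
python3 -m pendant '[[0.1,[-0.1,0,-0.085],0],[0.1,[-0.19,0,-0.15],0],[0.1,[-0.31,0,-0.205],0],[0.1,[-0.417,0,-0.24],0],[0.1,[-0.54,0,-0.26],0],[0.1,[-0.66,0,-0.27],0],[0.1,[-0.77,0,-0.265],0],[0.1,[-0.87,0,-0.235],0],[0.1,[-0.955,0,-0.22],0],[0.1,[-0.955,0,-0.22],0]]' | grep -E 'pos|force'
python3 go.py 0.525 -0.1 0.17 -3.8
cat > cov.py <<'E'
from h import *
np.set_printoptions(precision=4,suppress=True)
# white frame of the cover's outer face/edge in the side view, and its centre dot: predicted pixels per angle
s=grab('side'); np.save('side2.npy',s['img']); hx=np.array([.517,-.262,.0705]); u=np.array([.061,.998,0]); v=np.array([.998,-.061,0])
for d in (0,40,80,90,95,100,105,109):
    a=np.radians(d); L=hx+.134*(np.cos(a)*u+np.sin(a)*np.array([0,0,1]))
    print(d,proj(s,[L-.071*v,L+.071*v,]).round(1).tolist())
E
python3 cov.py
```

```text
tool_pos: [0.5221, -0.1333, 0.1796]
contact_force: [1.0, -0.4, -1.5]
grasp_force: 60.8
t 12.15 pos [ 0.5221 -0.1333  0.1796] yaw_y -3.81 tilt 0.1 shift [0.279 0.006 0.08 ]
roll -0.0001
0 [[365.3, 309.5], [421.2, 290.2]]
40 [[376.8, 280.7], [435.8, 261.9]]
80 [[405.3, 280.4], [467.8, 259.9]]
90 [[414.1, 286.1], [477.4, 264.8]]
95 [[418.6, 289.9], [482.2, 268.0]]
100 [[423.1, 294.2], [487.0, 271.8]]
105 [[427.6, 299.1], [491.7, 276.2]]
109 [[431.1, 303.4], [495.4, 280.0]]
```

```bash
python3 - <<'E'
from h import *
I=np.load('side2.npy').astype(int); J=np.load('side.npy').astype(int)
print('white ref',J[312,380],J[340,405],'counter',J[400,330])
m=(np.abs(I-J).sum(2)>60); 
for y in range(255,350,6): 
    x=np.where(m[y,395:520])[0]; print(y,(x.min()+395,x.max()+395,len(x)) if len(x) else '', [tuple(I[y,c]) for c in (430,450,470,485)])
E
```

```text
white ref [219 218 198] [219 219 201] counter [217 204 176]
255 (np.int64(395), np.int64(507), 19) [(np.int64(98), np.int64(92), np.int64(81)), (np.int64(98), np.int64(101), np.int64(93)), (np.int64(87), np.int64(88), np.int64(83)), (np.int64(176), np.int64(175), np.int64(160))]
261 (np.int64(395), np.int64(437), 14) [(np.int64(236), np.int64(229), np.int64(204)), (np.int64(41), np.int64(42), np.int64(39)), (np.int64(60), np.int64(59), np.int64(55)), (np.int64(68), np.int64(70), np.int64(61))]
267 (np.int64(395), np.int64(516), 23) [(np.int64(234), np.int64(229), np.int64(204)), (np.int64(125), np.int64(69), np.int64(26)), (np.int64(85), np.int64(60), np.int64(42)), (np.int64(68), np.int64(68), np.int64(63))]
273 (np.int64(395), np.int64(519), 23) [(np.int64(235), np.int64(232), np.int64(208)), (np.int64(87), np.int64(48), np.int64(22)), (np.int64(87), np.int64(79), np.int64(65)), (np.int64(65), np.int64(68), np.int64(61))]
279 (np.int64(398), np.int64(488), 41) [(np.int64(181), np.int64(183), np.int64(166)), (np.int64(120), np.int64(112), np.int64(100)), (np.int64(74), np.int64(76),
[... 1806 characters left out ...]
, np.int64(225), np.int64(198))]
333 (np.int64(395), np.int64(489), 52) [(np.int64(74), np.int64(74), np.int64(67)), (np.int64(73), np.int64(75), np.int64(68)), (np.int64(232), np.int64(222), np.int64(194)), (np.int64(235), np.int64(227), np.int64(202))]
339 (np.int64(398), np.int64(508), 35) [(np.int64(102), np.int64(101), np.int64(91)), (np.int64(57), np.int64(59), np.int64(54)), (np.int64(233), np.int64(224), np.int64(196)), (np.int64(234), np.int64(227), np.int64(199))]
345 (np.int64(405), np.int64(503), 19) [(np.int64(77), np.int64(78), np.int64(70)), (np.int64(76), np.int64(76), np.int64(69)), (np.int64(233), np.int64(227), np.int64(201)), (np.int64(233), np.int64(225), np.int64(199))]
```

```bash
python3 -m pendant '[[0.1,[0.2,0,0],0],[0.1,[0.6,0,0],0],[0.1,[1,0,0],0],[0.1,[1,0,0],0]]' | grep -E 'time|pos'; python3 -m pendant '[[0.1,[0.4,-0.1,0],0],[0.1,[0.8,-0.2,0],0],[0.1,[1,-0.25,0],0],[0.1,[1,-0.25,0],0]]' | grep -E 'time|pos'; python3 -m pendant '[[0.1,[0.4,-0.1,0.1],0],[0.1,[0.8,-0.2,0.2],0],[0.1,[1,-0.25,0.3],0],[0.1,[1,-0.25,0.3],0]]' | grep -E 'time|pos'; python3 go.py 0.483 0.24 0.028 -4
```

```text
time: 12.6
tool_pos: [0.5301, -0.0074, 0.1801]
time: 13.0
tool_pos: [0.5074, 0.1118, 0.1802]
time: 13.4
tool_pos: [0.4845, 0.2324, 0.1422]
t 13.4 pos [0.4845 0.2324 0.1422] yaw_y -3.52 tilt 0.23 shift [ 0.064 -0.013  0.951]
roll 0.0027
```

```bash
python3 -m pendant '[[0.1,[0.03,-0.01,0.3],0],[0.1,[0.06,-0.01,0.6],0],[0.1,[0.06,-0.01,0.85],0],[0.1,[0.06,-0.01,0.93],0],[0.1,[0.06,-0.01,0.955],0],[0.1,[0.06,-0.01,0.955],0],[0.1,[0.06,-0.01,0.955],0]]'| grep -E 'time|pos|force'
```

```text
time: 14.1
tool_pos: [0.4872, 0.2387, 0.032]
contact_force: [0.7, 0.6, -0.9]
grasp_force: 60.8
```

```bash
python3 -m pendant '[[0.1,[0,0,0.03],0],[0.1,[0,0,0.03],0],[0.1,[0,0,0.03],0]]'| grep -E 'time|pos|t_force'; python3 -m pendant '[[0.1,[0,0,0.015],0],[0.1,[0,0,0.015],0]]'| grep -E 'time|pos|t_force'
```

```text
time: 14.4
tool_pos: [0.4856, 0.2387, 0.0267]
contact_force: [0.0, 0.5, -2.4]
time: 14.6
tool_pos: [0.4859, 0.2388, 0.0254]
contact_force: [-1.6, -1.4, 4.5]
```

Touching the counter (4.5 N at the grasp height): release and rise.

```bash
python3 -m pendant '[[0.3,[0,0,0],0],[0.6,[0,0,0],0],[0.6,[0,0,0],0],[0.6,[0,0,-0.3],0],[0.6,[0,0,-0.7],0],[0.6,[0,0,-1],0],[0.6,[0,0,-1],0]]'| grep -E 'time|pos|force|width'; python3 go.py 0.664 0.16 0.12 -1; python3 cov.py >/dev/null; python3 - <<'E'
from h import *
np.set_printoptions(precision=4,suppress=True)
t=grab('top'); I=t['img'].astype(int); b=I[...,2]-I[...,0]; np.save('top3.npy',t['img'])
def reg(m,x0,y0,x1,y1): r=np.zeros(m.shape,np.uint8); r[y0:y1,x0:x1]=m[y0:y1,x0:x1]; return r
def rect(m,z):
    c=max(cv2.findContours(m,cv2.RETR_EXTERNAL,cv2.CHAIN_APPROX_NONE)[0],key=cv2.contourArea); W=plane(t,cv2.boxPoints(cv2.minAreaRect(c)),z); return W[:,:2].tolist(),W.mean(0)
print('tray',rect(reg(b>6,315,182,370,230),.018)); print('handle',rect(reg(I.sum(2)<150,285,195,325,220),.022))
s=grab('side'); P=np.array([.663,.16,.022]); print(proj(s,[P,[.663,.118,.022],[.663,.2,.022]]))
# inner handle end in side view
S=s['img'].sum(2); m=reg(S<150,335,230,385,262)
c=max(cv2.findContours(m,cv2.RETR_EXTERNAL,cv2.CHAIN_APPROX_NONE)[0],key=cv2.contourArea); W=plane(s,cv2.boxPoints(cv2.minAreaRect(c)),.012);print('side handle',W[:,:2].tolist(),W.mean(0))
J=np.load('side2.npy').astype(int)
print('cover right edge',[(y,np.where((J[y,440:520].sum(1)>150)&(J[y,440:520].sum(1)<420))[0].max()+440) for y in (276,280,284,288)])
E
```

```text
time: 15.3
tool_pos: [0.4893, 0.2399, 0.1516]
contact_force: [1.3, 0.7, 0.4]
gripper_width: 0.601
grasp_force: 0.0
t 15.3 pos [0.4893 0.2399 0.1516] yaw_y -3.71 tilt 0.72 shift [-0.572  1.492  0.278]
roll -0.0151
tray ([[0.7035929137358087, 0.10932319909059784], [0.7031470444712337, 0.004367256420767102], [0.6217079867188517, 0.006723116424200953], [0.6223109047524078, 0.11039671715727051]], array([0.6627, 0.0577, 0.018 ]))
handle ([[0.6752414752257576, 0.1917550110506691], [0.6697879229448852, 0.11520378552805921], [0.6521551996757257, 0.1164835827222937], [0.657589225506972, 0.19283060110276148]], array([0.6637, 0.1541, 0.022 ]))
[[362.7014 245.6703]
 [372.3427 252.2417]
 [353.9386 239.6979]]
side handle [[0.641693562559843, 0.1884956704039209], [0.6780446068960959, 0.21586822987013066], [0.6788318409247942, 0.12838557092849578], [0.6441444404593347, 0.10460806339450968]] [0.6607 0.1593 0.012 ]
cover right edge [(276, np.int64(518)), (280, np.int64(519)), (284, np.int64(519)), (288, np.int64(519))]
```

```bash
python3 -m pendant '[[0.6,[-0.2,0.4,0],-0.018],[0.6,[-0.4,0.75,0],-0.018],[0.6,[-0.6,1,0],-0.018],[0.6,[-0.6,1,0],-0.018]]'| grep -E 'time|pos'; python3 go.py 0.664 0.158 0.06 -0.5
```

```text
time: 15.85
tool_pos: [0.6022, 0.1556, 0.1419]
t 15.85 pos [0.6022 0.1556 0.1419] yaw_y -0.72 tilt 0.18 shift [0.028 0.516 0.681]
roll -0.0012
```

```bash
python3 -m pendant '[[0.6,[0.03,0.3,0],0],[0.6,[0.03,0.516,0.1],0],[0.6,[0.03,0.516,0.4],0],[0.6,[0.03,0.516,0.7],0],[0.6,[0.03,0.516,0.9],0],[0.6,[0.03,0.516,0.96],0],[0.6,[0.03,0.516,0.96],0]]'| grep -E 'time|pos|t_force'; python3 go.py 0.664 0.158 0.0255 -0.5
```

```text
time: 16.55
tool_pos: [0.66, 0.1622, 0.0263]
contact_force: [-0.9, -0.1, -0.0]
t 16.55 pos [0.66   0.1622 0.0263] yaw_y -0.45 tilt 0.32 shift [-0.035  0.034  0.007]
roll 0.0003
```

```bash
python3 -m pendant '[[0.6,[-0.035,0.034,0],0],[0.5,[-0.035,0.034,0],0],[0.1,[-0.035,0.034,0],0],[0.1,[-0.035,0.034,0],0],[0.1,[-0.035,0.034,0],0],[0.1,[-0.035,0.034,0],0]]'| grep -E 'time|pos|force|width'; python3 -m pendant '[[0.1,[0,0,-0.05],0],[0.1,[0,0,-0.15],0],[0.1,[0,0,-0.3],0],[0.1,[0,0,-0.5],0],[0.1,[0,0,-0.7],0],[0.1,[0,0,-0.9],0],[0.1,[0,0,-0.98],0],[0.1,[0,0,-1],0],[0.1,[0,0,-1],0]]'| grep -E 'time|pos|force|width'
cat > bites.py <<'E'
from h import *
np.set_printoptions(precision=4,suppress=True)
for n in('side','top'):
    f=grab(n); np.save(n+'4.npy',f['img']); h=cv2.cvtColor(f['img'],cv2.COLOR_RGB2HSV); m=((h[...,1]>130)&(h[...,0]<20)&(h[...,2]>60)).astype(np.uint8)
    for c in cv2.findContours(m,cv2.RETR_EXTERNAL,cv2.CHAIN_APPROX_NONE)[0]:
        if cv2.contourArea(c)>12: print(n,c.reshape(-1,2).mean(0).round(1),cv2.contourArea(c))
s=manip.state(); print(s['tool_pos'])
E
python3 bites.py
```

```text
time: 17.15
tool_pos: [0.6677, 0.1579, 0.0313]
contact_force: [-0.6, -0.3, 5.6]
gripper_width: 0.211
grasp_force: 60.7
time: 18.05
tool_pos: [0.6662, 0.1578, 0.1492]
contact_force: [0.2, 0.3, -2.4]
gripper_width: 0.212
grasp_force: 59.7
side [113.7 391.8] 4853.0
side [455.2 269.5] 282.0
side [ 91.2 271.4] 153.0
side [401.6 225.9] 85.0
side [ 69.3 251.8] 1333.0
side [385.2 222.7] 251.0
side [184.1 206.6] 353.5
side [367.9 132.4] 17.0
side [ 67.3 145.1] 12796.5
side [282.4  50.3] 3331.5
side [181.4   6.8] 400.0
top [293.2 463.9] 1714.5
top [373.3 454.7] 3282.5
top [362.2 394.3] 1362.0
top [ 17.9 397.9] 863.5
top [ 11.5 323.5] 273.0
top [123.8 326.9] 641.0
top [291.8 210.7] 25.0
top [338.8 202.3] 17.0
top [352.5 200.5] 37.0
top [351.5 186. ] 39.0
top [305.4 160.5] 130.0
top [322.2 245.8] 4088.0
top [331.2 167.9] 155.5
top [303.3 146. ] 230.0
[0.6655 0.1577 0.1475]
```

```bash
python3 - <<'E'
from h import *
s=grab('side');t=grab('top')
B=np.array([[.642,.0353],[.6456,.0783],[.6803,.083],[.6818,.0342]])
print(manip.state()['tool_pos'])
for z in (.11,.13): print(z,proj(s,np.c_[B,[z]*4]).round(1).tolist(),'top',proj(t,np.c_[B,[z]*4]).round(1).tolist())
# tray spout edge mask: bright pixels outline vs prediction for level tray
for dz in(.09,.10,.116): print(dz,proj(s,[[.708,.003,dz+.003],[.618,.003,dz+.003],[.618,.113,dz+.018],[.708,.113,dz+.018]]).round(1).tolist())
save(s,'lift2.png',(330,180,450,270),6)
E
```

```text
[0.66551069 0.15768734 0.1473613 ]
0.11 [[388.7, 237.0], [378.6, 229.7], [388.4, 225.6], [401.8, 233.1]] top [[351.8, 202.8], [335.7, 202.6], [332.9, 190.4], [350.9, 188.6]]
0.13 [[389.3, 229.5], [379.1, 222.4], [388.9, 218.4], [402.4, 225.7]] top [[352.3, 200.7], [335.9, 200.5], [333.1, 188.1], [351.4, 186.4]]
0.09 [[418.0, 241.7], [389.1, 251.5], [361.1, 227.7], [389.2, 219.3]]
0.1 [[418.4, 238.1], [389.4, 247.8], [361.2, 224.1], [389.5, 215.8]]
0.116 [[419.1, 232.2], [389.8, 241.7], [361.5, 218.2], [389.9, 210.1]]
```

View pics/lift2.png

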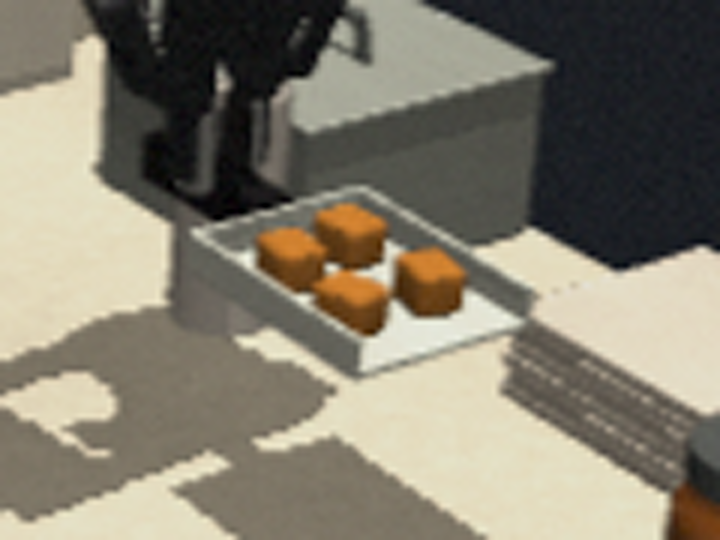

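```bash
python3 go.py 0.5285 -0.094 0.14 -3.6; python3 -m pendant '[[0.1,[-0.05,-0.03,0],0.004],[0.1,[-0.15,-0.1,0],0.008],[0.1,[-0.3,-0.18,0],0.015],[0.1,[-0.5,-0.28,0],0.016],[0.1,[-0.7,-0.4,0],0.016],[0.1,[-0.85,-0.5,0],0.016],[0.1,[-0.95,-0.55,0],0.016],[0.1,[-1,-0.58,0],0.016],[0.1,[-1,-0.58,0],0.016]]'| grep -E 'time|pos|force|width';python3 go.py 0.5285 -0.094 0.14 -3.6
```

```text
t 18.25 pos [0.6655 0.1577 0.1474] yaw_y -0.48 tilt 0.18 shift [-2.107 -1.124  0.066]
roll 0.0174
time: 19.15
tool_pos: [0.5956, 0.0377, 0.1494]
contact_force: [0.2, 0.8, -2.0]
gripper_width: 0.209
grasp_force: 59.7
t 19.15 pos [0.5956 0.0377 0.1494] yaw_y -3.43 tilt 0.01 shift [-1.129 -0.493  0.078]
roll 0.001
```

```bash
python3 -m pendant '[[0.1,[-0.05,-0.03,0],0],[0.1,[-0.15,-0.1,0],0],[0.1,[-0.3,-0.18,0],0],[0.1,[-0.5,-0.28,0],0],[0.1,[-0.7,-0.4,0],0],[0.1,[-0.85,-0.47,0],0],[0.1,[-0.95,-0.49,0],0],[0.1,[-1,-0.49,0],0],[0.1,[-1,-0.49,0],0]]'| grep -E 'time|pos|force';python3 go.py 0.5285 -0.094 0.14 -3.6; python3 - <<'E'
from h import *
np.set_printoptions(precision=4,suppress=True)
t=grab('top');s=grab('side');np.save('top5.npy',t['img']);np.save('side5.npy',s['img'])
p=manip.state()['tool_pos']; u=np.array([-.061,-.998,0]); v=np.array([.998,-.061,0]); c=p+.1*u; z=p[2]-.0315
P=np.array([c+55*u/1e3+45*v/1e3,c+55*u/1e3-45*v/1e3,c-55*u/1e3-45*v/1e3,c-55*u/1e3+45*v/1e3]); P[:,2]=z+.003
print('tray corners px predicted top',proj(t,P).round(1).tolist(),'side',proj(s,P).round(1).tolist())
for n,f in(('side',s),('top',t)):
    h=cv2.cvtColor(f['img'],cv2.COLOR_RGB2HSV); m=((h[...,1]>130)&(h[...,0]<20)&(h[...,2]>60)).astype(np.uint8)
    q=proj(f,P); x0,y0=(q.min(0)-12).astype(int);x1,y1=(q.max(0)+12).astype(int); r=np.zeros_like(m);r[y0:y1,x0:x1]=m[y0:y1,x0:x1]
    for k in cv2.findContours(r,cv2.RETR_EXTERNAL,cv2.CHAIN_APPROX_NONE)[0]:
        if cv2.contourArea(k)>8: w=plane(f,k.reshape(-1,2).mean(0),z+.015)[0]; print(n,'bite fwd/lat',((w-c)@u).round(4),((w-c)@v).round(4),cv2.contourArea(k))
E
```

```text
time: 20.05
tool_pos: [0.5305, -0.0784, 0.1495]
contact_force: [0.3, -0.6, -2.1]
grasp_force: 59.7
t 20.05 pos [ 0.5305 -0.0784  0.1495] yaw_y -3.39 tilt 0.03 shift [-0.13  -0.009  0.079]
roll 0.0011
tray corners px predicted top [[455.5, 222.6], [457.7, 255.9], [416.3, 256.4], [414.7, 222.9]] side [[449.6, 298.7], [411.7, 312.6], [376.8, 283.1], [412.8, 271.6]]
side bite fwd/lat 0.024 0.0127 142.0
side bite fwd/lat -0.0055 -0.013 433.5
side bite fwd/lat -0.0087 0.1049 195.5
top bite fwd/lat 0.0037 -0.0703 12.5
top bite fwd/lat -0.0594 -0.0684 47.5
top bite fwd/lat -0.0472 -0.0337 333.5
top bite fwd/lat -0.0221 0.0144 34.0
top bite fwd/lat 0.0215 0.0072 263.0
top bite fwd/lat -0.0278 0.0649 156.0
```

```bash
python3 -m pendant '[[0.1,[-0.05,0,0],0],[0.1,[-0.11,0,0.05],0],[0.1,[-0.11,0,0.15],0],[0.1,[-0.11,0,0.25],0],[0.1,[-0.11,0,0.33],0],[0.1,[-0.11,0,0.35],0],[0.1,[-0.11,0,0.35],0]]'| grep -E 'time|pos|t_force'; python3 -m pendant '[[0.1,[0,0,0.02],0],[0.1,[0,0,0.02],0],[0.1,[0,0,0.02],0]]'| grep -E 'pos|t_force'; python3 -m pendant '[[0.1,[0,0,0.02],0],[0.1,[0,0,0.02],0],[0.1,[0,0,0.02],0]]'| grep -E 'pos|t_force'
```

```text
time: 20.85
tool_pos: [0.5288, -0.0908, 0.1062]
contact_force: [0.6, 0.3, -2.6]
tool_pos: [0.5297, -0.0912, 0.1054]
contact_force: [0.1, -0.5, -1.2]
tool_pos: [0.5294, -0.0911, 0.1025]
contact_force: [-0.4, -0.2, -2.0]
```

```bash
python3 -m pendant '[[0.1,[0,0,0.015],0],[0.1,[0,0,0.015],0],[0.1,[0,0,0.015],0]]'| grep -E 'pos|t_force'; python3 -m pendant '[[0.1,[0,0,0.015],0],[0.1,[0,0,0.015],0],[0.1,[0,0,0.015],0]]'| grep -E 'pos|t_force'
```

```text
tool_pos: [0.5297, -0.0911, 0.1012]
contact_force: [-0.5, 0.4, 1.0]
tool_pos: [0.5299, -0.091, 0.1003]
contact_force: [-2.7, 3.6, 7.3]
```

```bash
python3 -m pendant '[[0.1,[0,0,-0.01],0],[0.26,[0,0,-0.01],0],[0.1,[0,0,-0.01],0],[0.1,[0,0,-0.01],0]]'| grep -E 'time|pos|force|width'
cat > tilt.py <<'E'
from h import *
np.set_printoptions(precision=4,suppress=True)
s=grab('side');t=grab('top')
# predicted spout corners per tilt about the front rim, compared with orange blobs near the well
u=np.array([-.061,-.998,0]); v=np.array([.998,-.061,0]); rim=np.array([.5255,-.146,.0705]); k=np.array([0,0,1.])
for d in(0,10,20,30,39):
    a=np.radians(d); e=np.cos(a)*u-np.sin(a)*k; n=np.sin(a)*u+np.cos(a)*k
    H=[rim-.092*e+.022*n, rim-.007*e+.018*n+.045*v, rim-.007*e+.018*n-.045*v]; S=[rim+.103*e+.003*n-.045*v,rim+.103*e+.003*n+.045*v]
    print(d,'handle-end/backwall+x,-x',proj(s,H).round(1).tolist(),'spout',proj(s,S).round(1).tolist())
for n,f,b in(('side',s,(360,260,470,345)),('top',t,(395,205,480,285))):
    h=cv2.cvtColor(f['img'],cv2.COLOR_RGB2HSV); m=((h[...,1]>150)&(h[...,0]<20)&(h[...,2]>60)).astype(np.uint8); r=np.zeros_like(m); r[b[1]:b[3],b[0]:b[2]]=m[b[1]:b[3],b[0]:b[2]]
    for c in cv2.findContours(r,cv2.RETR_EXTERNAL,cv2.CHAIN_APPROX_NONE)[0]:
        if cv2.contourArea(c)>8: p=c.reshape(-1,2); w=plane(f,[p.mean(0)],.02)[0]; print(n,p.mean(0).round(1),'box',p.min(0),p.max(0),cv2.contourArea(c),'z20:',w)
I=s['img'].astype(int).sum(2); print('col 380..410 dark rows',[(c,np.where(I[240:300,c]<140)[0][[0,-1]]+240) for c in range(366,396,6) if (I[240:300,c]<140).any()])
E
python3 tilt.py
```

```text
time: 22.45
tool_pos: [0.5298, -0.0916, 0.1004]
contact_force: [1.5, -1.0, 1.3]
gripper_width: 0.227
grasp_force: 58.8
0 handle-end/backwall+x,-x [[374.7, 273.4], [416.1, 288.8], [380.2, 301.0]] spout [[414.6, 338.6], [452.0, 323.8]]
10 handle-end/backwall+x,-x [[376.5, 268.3], [417.1, 289.2], [381.2, 301.4]] spout [[413.3, 346.0], [450.4, 330.9]]
20 handle-end/backwall+x,-x [[379.1, 264.2], [418.2, 289.8], [382.2, 302.2]] spout [[411.1, 352.0], [447.8, 336.9]]
30 handle-end/backwall+x,-x [[382.3, 261.1], [419.2, 290.7], [383.2, 303.1]] spout [[407.9, 356.5], [444.3, 341.4]]
39 handle-end/backwall+x,-x [[385.7, 259.3], [420.1, 291.7], [384.1, 304.2]] spout [[404.4, 359.2], [440.4, 344.2]]
side [409.4 330.7] box [404 324] [414 338] 86.0 z20: [ 0.5304 -0.1758  0.02  ]
side [400.2 312.8] box [394 306] [407 320] 128.5 z20: [ 0.5541 -0.1198  0.02  ]
side [412.9 305.6] box [406 299] [420 313] 127.0 z20: [ 0.5951 -0.1145  0.02  ]
side [455.7 269.6] box [442 261] [469 277] 269.5 z20: [ 0.7866 -0.0578  0.02  ]
top [431.3 248.6] box [429 247] [433 251] 13.0 z20: [ 0.5191 -0.185   0.02  ]
top [430.5 237.8] box [427 236] [434 239] 18.0 z20: [ 0.5504 -0.1864  0.02  ]
col 380..410 dark rows [(366, array([253, 267])), (372, array([240, 273])), (378, array([240, 287])), (384, array([240, 288])), (390, array([240, 295]))]
```

```bash
python3 -m pendant '[[0.35,[0,0,-0.01],0],[0.35,[0,0,-0.01],0],[0.35,[0,0,-0.01],0],[0.35,[0,0,-0.01],0]]'| grep -E 'time|pos|force|width'; python3 tilt.py | grep -v back
```

```text
time: 22.95
tool_pos: [0.5291, -0.091, 0.101]
contact_force: [0.7, 0.5, 0.1]
gripper_width: 0.349
grasp_force: 0.0
side [407.6 341.8] box [405 340] [410 344] 9.0 z20: [ 0.5043 -0.1999  0.02  ]
side [443.3 287.9] box [440 285] [447 290] 8.5 z20: [ 0.702  -0.0998  0.02  ]
side [455.5 269.5] box [442 261] [469 277] 271.0 z20: [ 0.7866 -0.0572  0.02  ]
top [451.6 252.7] box [447 249] [457 255] 34.0 z20: [ 0.5034 -0.2415  0.02  ]
top [453.  241.4] box [450 238] [456 244] 30.0 z20: [ 0.5354 -0.2495  0.02  ]
col 380..410 dark rows [(366, array([252, 270])), (372, array([240, 275])), (378, array([240, 281])), (384, array([240, 275])), (390, array([240, 289]))]
```

```bash
python3 -m pendant '[[0.35,[0,0,-0.06],0],[0.35,[0,0,-0.12],0],[0.35,[0,0,-0.12],0],[0.1,[0,0,-0.12],0],[0.1,[0,0,-0.12],0],[0.1,[0,0,-0.12],0]]'| grep -E 'time|pos|force|width'; python3 tilt.py | grep -v back
```

```text
time: 23.65
tool_pos: [0.5299, -0.0913, 0.1165]
contact_force: [-0.1, 1.4, 5.4]
gripper_width: 0.231
grasp_force: 58.3
side [407.4 341.9] box [405 340] [409 344] 8.5 z20: [ 0.5036 -0.2     0.02  ]
side [455.5 269.5] box [442 261] [469 277] 270.0 z20: [ 0.7866 -0.0572  0.02  ]
top [453.8 252.5] box [451 249] [457 255] 28.5 z20: [ 0.5035 -0.248   0.02  ]
top [452.6 241.5] box [448 238] [456 244] 32.0 z20: [ 0.5352 -0.2485  0.02  ]
col 380..410 dark rows [(366, array([246, 259])), (372, array([240, 265])), (378, array([240, 280])), (384, array([240, 268])), (390, array([240, 288]))]
```

```bash
python3 -m pendant '[[0.1,[0,0,-0.05],0],[0.1,[0,0,-0.1],0],[0.1,[0,0,-0.15],0],[0.1,[0,0,-0.2],0],[0.1,[0,0,-0.25],0],[0.1,[0,0,-0.3],0],[0.1,[0,0,-0.3],0]]'| grep -E 'time|pos|force|width'; python3 tilt.py | grep -v back
```

```text
time: 24.45
tool_pos: [0.5302, -0.0914, 0.1532]
contact_force: [1.0, -0.3, -1.4]
gripper_width: 0.222
grasp_force: 58.6
side [443.3 287.9] box [440 285] [447 290] 8.5 z20: [ 0.702  -0.0998  0.02  ]
side [455.5 269.5] box [442 261] [469 277] 268.0 z20: [ 0.7866 -0.0572  0.02  ]
top [453.9 250.8] box [451 247] [457 255] 27.0 z20: [ 0.5083 -0.2489  0.02  ]
col 380..410 dark rows [(366, array([240, 241])), (372, array([240, 249])), (378, array([240, 264])), (384, array([240, 252])), (390, array([240, 270]))]
```

```bash
python3 -m pendant '[[0.1,[0,0,-0.1],0],[0.1,[0,0,-0.2],0],[0.1,[0,0,-0.3],0],[0.1,[0,0,-0.4],0],[0.1,[0,0,-0.5],0],[0.1,[0,0,-0.6],0],[0.1,[0,0,-0.6],0]]'| grep -E 'time|pos|force|width'; python3 tilt.py | grep -v back; python3 - <<'E'
from h import *
f=[manip.state()['contact_force']]
for i in range(6): manip.grab_frame('side'); f.append(manip.state()['contact_force'])
print(np.mean(f,0))
E
```

```text
time: 25.25
tool_pos: [0.5306, -0.0915, 0.2266]
contact_force: [0.5, -1.1, -1.4]
gripper_width: 0.226
grasp_force: 58.7
side [455.8 269.6] box [442 261] [469 277] 267.5 z20: [ 0.7867 -0.0578  0.02  ]
col 380..410 dark rows []
[-0.18154306  0.05449209 -1.57237701]
```

```bash
python3 -m pendant '[[0.1,[0.2,0,0],0],[0.1,[0.5,0.1,0],0],[0.1,[0.8,0.25,0],0],[0.1,[1,0.5,0],0],[0.1,[1,0.5,0],0]]'| grep -E 'time|pos|force'; python3 - <<'E'
from h import *
np.set_printoptions(precision=4,suppress=True)
for n,b in(('top',(300,170,480,285)),('side',(350,200,475,345))):
    f=grab(n);np.save(n+'6.npy',f['img']); h=cv2.cvtColor(f['img'],cv2.COLOR_RGB2HSV); m=((h[...,1]>130)&(h[...,0]<20)&(h[...,2]>50)).astype(np.uint8); r=np.zeros_like(m); r[b[1]:b[3],b[0]:b[2]]=m[b[1]:b[3],b[0]:b[2]]
    for c in cv2.findContours(r,cv2.RETR_EXTERNAL,cv2.CHAIN_APPROX_NONE)[0]:
        if cv2.contourArea(c)>5: p=c.reshape(-1,2); print(n,p.mean(0).round(1),p.min(0),p.max(0),cv2.contourArea(c),plane(f,[p.mean(0)],.02)[0][:2],'hsv',h[int(p[:,1].mean()),int(p[:,0].mean())])
E
```

```text
time: 26.15
tool_pos: [0.5983, 0.0278, 0.2229]
contact_force: [0.0, -0.1, -1.2]
grasp_force: 59.3
top [452.7 251.6] [449 248] [456 255] 44.5 [ 0.5062 -0.245 ] hsv [ 16 154 126]
top [451.6 240.2] [448 236] [455 245] 51.0 [ 0.5392 -0.2461] hsv [ 16 152 126]
top [373.7 177.1] [354 171] [392 184] 305.5 [ 0.7403 -0.0424] hsv [  6 135  66]
top [373.4 223.8] [344 170] [403 284] 3241.0 [ 0.602  -0.0284] hsv [  6 142  72]
side [443.1 287.8] [440 285] [447 290] 11.0 [ 0.7021 -0.0993] hsv [ 12 155  69]
side [455.2 269.5] [442 261] [469 277] 284.0 [ 0.7858 -0.0567] hsv [ 13 206 126]
```

```bash
python3 - <<'E'
from h import *
np.set_printoptions(precision=3,suppress=True)
s=grab('side');t=grab('top');p=manip.state()['tool_pos'];u=np.array([-.061,-.998,0])
print('tray about',proj(s,[p+.08*u+[0,0,-.06],p,p+.13*u+[0,0,-.1]]).tolist(),'top',proj(t,[p+.08*u+[0,0,-.06]]).tolist())
for n in('side','top'):
    f=dict(s if n=='side' else t); 
    h=cv2.cvtColor(f['img'],cv2.COLOR_RGB2HSV); m=((h[...,1]>140)&(h[...,0]>8)&(h[...,0]<20)&(h[...,2]>50)).astype(np.uint8); m[:, :300]=0
    for c in cv2.findContours(m,cv2.RETR_EXTERNAL,cv2.CHAIN_APPROX_NONE)[0]:
        if cv2.contourArea(c)>5: q=c.reshape(-1,2); print(n,q.mean(0),q.min(0),q.max(0),cv2.contourArea(c))
# inside of well seen from top: expected pixel box
print(proj(t,[[.465,-.15,.004],[.575,-.145,.004],[.57,-.257,.004],[.46,-.262,.004],[.465,-.15,.07],[.575,-.145,.07],[.57,-.257,.07],[.46,-.262,.07]]).round(0).tolist())
h=cv2.cvtColor(t['img'],cv2.COLOR_RGB2HSV)
for y in range(222,270,4): print(y,' '.join('%3d/%3d/%3d'%tuple(h[y,x]) for x in range(412,468,5)))
E
```

```text
tray about [[398.9244488878984, 237.63188427752848], [379.09251191287177, 198.75809182026538], [411.8642440310321, 264.23381622068524]] top [[389.8673985090704, 213.83738971656277]]
side [443.267 287.8  ] [440 285] [447 290] 9.5
side [455.153 269.569] [442 261] [469 277] 279.0
top [452.652 251.609] [449 248] [456 255] 42.5
top [451.917 240.25 ] [449 236] [455 244] 42.0
[[420.0, 269.0], [414.0, 232.0], [453.0, 231.0], [459.0, 268.0], [425.0, 266.0], [418.0, 226.0], [458.0, 225.0], [465.0, 264.0]]
222  33/ 21/109  34/ 16/109  40/ 19/ 40  30/ 26/ 40  30/ 19/ 40  30/ 27/ 38  15/ 28/ 37  23/ 25/ 41  45/ 13/ 39  30/ 22/ 35  24/ 17/ 73  24/ 23/ 56
226  30/ 18/111  26/ 18/111  26/ 19/ 93  34/ 21/ 95  30/ 19/ 96  30/ 16/ 97  30/ 19/ 95  26/ 17/103  30/ 12/ 63  30/ 16/ 31  30/ 20/ 63  20/ 26/ 58
230  30/ 19/110  30/ 18/112  30/ 19/109  30/ 18/112  30/ 21/111  27/ 21/110  30/ 19/109  33/ 21/111  35/ 21/ 74  30/ 17/ 30  30/ 17/ 74  23/ 19/ 54
234  26/ 19/109  33/ 20/113  30/ 19/110  34/ 18/113  38/ 18/111  34/ 18/111  23/ 21/111  26/ 18/111  20/ 44/ 69  30/  8/ 34  34/ 21/ 95  40/ 26/ 58
238  30
[... 476 characters left out ...]
  30/ 16/114  30/ 18/116  30/ 16/114  30/ 17/106  19/ 50/ 56  15/161/125  15/ 76/ 47  34/ 22/ 80  20/ 26/ 58
254  30/ 16/115  30/ 18/115  30/ 19/110  30/ 18/115  26/ 18/115  27/ 20/115  27/ 21/109  18/ 83/ 46  16/152/109  18/ 88/ 49  25/ 21/ 73  24/ 23/ 56
258  30/ 17/118  30/ 20/115  26/ 19/109  33/ 19/118  33/ 20/116  33/ 20/116  33/ 20/115  27/ 22/104  30/ 24/ 96  30/ 28/ 37  30/ 23/ 66  40/ 14/ 56
262  26/ 17/117  34/ 17/117  30/ 19/109  30/ 18/116  27/ 20/115  27/ 20/115  27/ 20/117  30/ 18/115  34/ 19/110  30/ 26/ 40  30/ 23/ 55  24/ 23/ 56
266  30/ 16/112  26/ 18/115  26/ 19/106  26/ 17/117  33/ 20/116  30/ 18/116  33/ 20/116  33/ 22/115  30/ 19/110  30/ 20/ 78  26/ 20/ 90  30/ 20/ 64
```

```bash
python3 go.py 0.6655 0.16 0.13 -1; python3 -m pendant '[[0.1,[0.3,0.2,0],0],[0.1,[0.7,0.4,0],-0.01],[0.1,[1,0.6,0],-0.013],[0.1,[1,0.6,0.2],-0.013],[0.1,[1,0.6,0.5],-0.013],[0.1,[1,0.6,0.6],-0.013],[0.1,[1,0.6,0.7],-0.013],[0.1,[1,0.6,0.7],-0.013]]'| grep -E 'time|pos|force'; python3 go.py 0.6655 0.16 0.11 -1
```

```text
t 26.35 pos [0.5958 0.0247 0.2233] yaw_y -3.38 tilt 0.06 shift [1.16  0.514 0.777]
roll -0.0132
time: 27.15
tool_pos: [0.6743, 0.1398, 0.1384]
contact_force: [-0.9, -0.0, -1.2]
grasp_force: 59.5
t 27.15 pos [0.6743 0.1398 0.1384] yaw_y -1.08 tilt 0.14 shift [ 0.167 -0.075  0.237]
roll -0.0004
```

```bash
python3 -m pendant '[[0.1,[0,0,0.1],0],[0.1,[0,0,0.2],0],[0.1,[0,0,0.24],0],[0.1,[0,0,0.24],0]]'| grep -E 'time|pos|t_force'; python3 -m pendant '[[0.1,[0.02,0,0.03],0],[0.1,[0.04,0,0.06],0],[0.1,[0.04,0,0.06],0]]'| grep -E 'time|pos|t_force'
```

```text
time: 27.55
tool_pos: [0.6754, 0.1408, 0.1113]
contact_force: [-0.8, 0.4, 0.8]
time: 27.85
tool_pos: [0.6758, 0.1463, 0.1046]
contact_force: [-1.4, 1.9, 5.0]
```

```bash
python3 -m pendant '[[0.1,[0.03,0,0.05],0],[0.1,[0.05,0,0.1],0],[0.1,[0.05,0,0.1],0]]'| grep -E 'pos|force'; python3 -m pendant '[[0.1,[0.03,0,0.05],0],[0.1,[0.05,0,0.1],0],[0.1,[0.05,0,0.1],0]]'| grep -E 'pos|force'
```

```text
tool_pos: [0.676, 0.1529, 0.0924]
contact_force: [-0.5, 4.0, 4.2]
grasp_force: 60.7
tool_pos: [0.6761, 0.1586, 0.0801]
contact_force: [0.2, 3.7, 4.8]
grasp_force: 60.7
```

Slipping smoothly in the grip at about 6 N; continue down.

```bash
python3 -m pendant '[[0.1,[0.03,0,0.05],0],[0.1,[0.05,0,0.1],0],[0.1,[0.06,0,0.15],0],[0.1,[0.07,0,0.2],0],[0.1,[0.07,0,0.2],0]]'| grep -E 'pos|force'; python3 -m pendant '[[0.1,[0.01,0,0.05],0],[0.1,[0.02,0,0.1],0],[0.1,[0.02,0,0.15],0],[0.1,[0.02,0,0.18],0],[0.1,[0.02,0,0.18],0]]'| grep -E 'pos|force'
```

```text
tool_pos: [0.6753, 0.1658, 0.0544]
contact_force: [1.2, 2.0, 3.3]
grasp_force: 60.7
tool_pos: [0.6751, 0.168, 0.0329]
contact_force: [0.6, 1.2, 2.2]
grasp_force: 60.6
```

```bash
python3 -m pendant '[[0.1,[0,0,0.02],0],[0.1,[0,0,0.04],0],[0.1,[0,0,0.05],0],[0.1,[0,0,0.05],0]]'| grep -E 'pos|force'
```

```text
tool_pos: [0.6756, 0.1683, 0.0279]
contact_force: [0.1, 1.9, 3.0]
grasp_force: 60.6
```

```bash
python3 -m pendant '[[0.3,[0,0,0],0],[0.45,[0,0,0],0],[0.6,[0,0,0],0],[0.6,[0,0,0],0],[0.6,[0,0,-0.2],0],[0.6,[0,0,-0.5],0],[0.6,[0,0,-0.9],0],[0.6,[0,0,-1],0],[0.6,[0,0,-1],0]]'| grep -E 'time|pos|force'; python3 -m pendant '[[0.6,[0.4,-0.3,-0.2],0],[0.6,[0.8,-0.6,-0.4],0],[0.6,[1,-1,-0.6],0],[0.6,[1,-1,-0.6],0]]'| grep -E 'time|pos'
python3 - <<'E'
from h import *
np.set_printoptions(precision=4,suppress=True)
t=grab('top');s=grab('side');np.save('top7.npy',t['img']);np.save('side7.npy',s['img'])
I=t['img'].astype(int); b=I[...,2]-I[...,0]
def reg(m,x0,y0,x1,y1): r=np.zeros(m.shape,np.uint8); r[y0:y1,x0:x1]=m[y0:y1,x0:x1]; return r
def rect(f,m,z):
    c=max(cv2.findContours(m,cv2.RETR_EXTERNAL,cv2.CHAIN_APPROX_NONE)[0],key=cv2.contourArea); W=plane(f,cv2.boxPoints(cv2.minAreaRect(c)),z); return cv2.contourArea(c),W[:,:2].round(3).tolist(),W.mean(0)
print('tray',rect(t,reg(b>6,305,170,375,235),.018)); print('handle',rect(t,reg(I.sum(2)<150,275,190,325,220),.022))
print('side handle',rect(s,reg((s['img'].astype(int).sum(2)<150),335,225,390,265),.012))
print('turner handle',rect(t,reg(I.sum(2)<170,250,255,302,290),.022))
for n,f in(('side',s),('top',t)):
    h=cv2.cvtColor(f['img'],cv2.COLOR_RGB2HSV); m=((h[...,1]>140)&(h[...,0]>8)&(h[...,0]<20)&(h[...,2]>50)).astype(np.uint8)
    for c in cv2.findContours(m,cv2.RETR_EXTERNAL,cv2.CHAIN_APPROX_NONE)[0]:
        if 5<cv2.contourArea(c)<600: q=c.reshape(-1,2); print(n,q.mean(0),cv2.contourArea(c))
print(cv2.cvtColor(np.load('side.npy'),cv2.COLOR_RGB2HSV)[288,443])
d=np.abs(I-np.load('top.npy').astype(int)).sum(2)
D=cv2.morphologyEx((d>45).astype(np.uint8),cv2.MORPH_OPEN,np.ones((3,3)))
for c in cv2.findContours(D,cv2.RETR_EXTERNAL,cv2.CHAIN_APPROX_NONE)[0]:
    if cv2.contourArea(c)>15: q=c.reshape(-1,2); print('changed',q.min(0),q.max(0))
E
```

```text
time: 30.75
tool_pos: [0.6779, 0.1686, 0.1523]
contact_force: [-0.2, 0.6, -0.3]
grasp_force: 0.0
time: 31.15
tool_pos: [0.5552, 0.2917, 0.2184]
tray (911.5, [[0.712, 0.106], [0.713, -0.001], [0.631, 0.001], [0.63, 0.107]], array([0.6714, 0.0533, 0.018 ]))
handle (138.5, [[0.683, 0.189], [0.682, 0.109], [0.663, 0.11], [0.665, 0.189]], array([0.6731, 0.1493, 0.022 ]))
side handle (156.5, [[0.653, 0.185], [0.69, 0.211], [0.688, 0.12], [0.653, 0.097]], array([0.6709, 0.1532, 0.012 ]))
turner handle (1611.0, [[0.537, 0.323], [0.527, 0.181], [0.432, 0.188], [0.441, 0.328]], array([0.4842, 0.255 , 0.022 ]))
side [443.2667 287.8   ] 9.5
side [455.3099 269.4648] 282.5
side [184.099  206.5446] 352.5
top [  5.4    329.9429] 7.5
top [452.7143 251.381 ] 38.5
top [451.6667 240.0833] 43.0
[ 12 195  64]
changed [323 472] [330 479]
changed [375 455] [384 479]
changed [427 443] [440 472]
changed [399 416] [414 432]
changed [346 219] [360 221]
changed [322 217] [344 223]
changed [416 206] [490 269]
changed [344 206] [355 216]
changed [292 199] [324 212]
changed [325 190] [354 218]
changed [353 187] [360 191]
changed [ 65 171] [384 479]
```

```bash
python3 - <<'E'
from h import *
np.set_printoptions(precision=4,suppress=True)
t=grab('top');h=cv2.cvtColor(t['img'],cv2.COLOR_RGB2HSV)
for y in range(234,259): print(y,' '.join('%3d/%3d'%tuple(h[y,x,1:]) for x in range(440,461)))
for z in(.024,.044): print(z,'x px of y',[(y,proj(t,[[.52,y,z]])[0].round(1).tolist()) for y in(-.23,-.236,-.256,-.258)])
print('floor',proj(t,[[.52,-.23,.004],[.52,-.236,.004],[.52,-.258,.004]]).round(1).tolist())
E
```

```text
234  19/110  19/108  19/107  17/107  17/107  21/109  19/108  21/110  19/106  24/108  27/103  34/ 83  38/ 68  47/ 65  42/ 61  34/ 45  28/ 36  22/ 35  49/ 31  14/ 36  10/ 52
235  16/109  19/109  19/109  17/108  19/110  19/109  21/107  22/104  29/ 98  50/101  72/103  90/ 94 107/ 86 113/ 88 107/ 79  90/ 54  42/ 36  31/ 33  16/ 32  21/ 36  16/ 48
236  19/110  19/109  19/109  19/110  19/109  19/109  17/105  28/ 92  58/ 84 100/ 97 127/110 144/110 147/111 152/111 150/100 127/ 70  71/ 43  39/ 33  23/ 34  29/ 35  31/ 50
237  18/111  21/109  19/106  20/104  15/103  18/101  21/ 98  32/ 80  89/ 72 144/ 94 152/116 155/122 158/121 162/120 167/110 143/ 80  92/ 47  28/ 36  31/ 33  22/ 35  20/ 50
238  18/112  19/107  24/ 97  18/ 86  21/ 86  24/ 86  23/ 79  42/ 61 114/ 65 152/ 94 151/118 155/125 160/123 158/124 160/118 154/ 86  99/ 49  53/ 34  22/ 35  22/ 35  24/ 43
239  21/110  20/101  18/ 83  21/ 72  19/ 67  24/ 63  43/ 59  64/ 44 119/ 60 146/ 94 152/116 151/123 155/125 158/124 156/118 151/ 91 109/ 54  24/ 32  24/ 32  32/ 32  23/ 45
240  19/110  18/ 98  21/ 85  16/ 64  29/ 62  32/ 56  60/ 47  87/ 41 
[... 2794 characters left out ...]
7/ 53  59/ 56  53/ 58  37/ 48  41/ 37  29/ 35  16/ 32  31/ 33
257  20/115  18/114  19/110  20/104  20/ 88  20/ 78  23/ 76  33/ 78  38/ 73  45/ 68  47/ 70  52/ 69  36/ 70  37/ 62  22/ 57  18/ 57  20/ 51  19/ 40  38/ 34  25/ 31  23/ 33
258  20/114  20/113  18/112  16/110  19/106  18/100  18/101  23/101  20/101  21/ 98  21/ 99  23/101  21/ 97  23/ 77  16/ 62  29/ 61  26/ 49   7/ 36  25/ 31  36/ 35  29/ 35
0.024 x px of y [(-0.23, [447.2, 246.9]), (-0.236, [449.3, 246.8]), (-0.256, [456.2, 246.3]), (-0.258, [456.9, 246.2])]
0.044 x px of y [(-0.23, [448.9, 245.5]), (-0.236, [451.0, 245.3]), (-0.256, [458.0, 244.8]), (-0.258, [458.7, 244.8])]
floor [[445.6, 248.3], [447.6, 248.2], [455.1, 247.6]]
```

```bash
python3 - <<'E'
from h import *
s=grab('side');t=grab('top');I=s['img'].astype(int);d0=np.abs(I-np.load('side.npy').astype(int)).sum(2);d2=np.abs(I-np.load('side2.npy').astype(int)).sum(2)
for n,(x0,y0,x1,y1) in dict(puck=(265,282,290,303),timer=(295,313,328,337),ramekin=(336,350,370,382),shaker=(395,395,426,448),bottle=(357,175,380,236),jar=(440,248,472,292)).items(): print(n,(d0[y0:y1,x0:x1]>60).mean().round(3))
print('cover vs when pushed',(d2[280:345,430:490]>60).mean().round(3))
hx=np.array([.5165,-.262,.0705]);u=np.array([.061,.998,0]);v=np.array([.998,-.061,0])
g=I.sum(2); print('cover right edge by row',[(y,[x for x in range(470,500) if abs(g[y,x+1]-g[y,x-1])>110]) for y in range(266,290,3)])
print(manip.state()['time'])
E
```

```text
puck 0.0
timer 0.0
ramekin 0.0
shaker 0.0
bottle 0.0
jar 0.096
cover vs when pushed 0.0
cover right edge by row [(266, [499]), (269, []), (272, []), (275, [487, 488, 489, 490, 491]), (278, [479, 480, 481, 483, 484, 485]), (281, [470, 471, 472, 473, 475, 476]), (284, []), (287, [])]
31.4
```

```bash
python3 -c "
from plant import manip
print(manip.job_done())"
```

```text
the job is handed in; nothing more can be done
None
```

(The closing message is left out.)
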